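# Sort vials, weights and stopper into their bench trays

## Robot

A 6-joint arm with a two-finger parallel gripper is mounted at the origin on a cart in front of the work surface, level with it; the furniture and walls round the work are solid. World frame = base frame: x ahead of the robot, y to its left, z up, the work surface at z = 0. Lengths are in m, angles in rad, forces in N, time in s.
With the tool pointing down it reaches from about 0.375 to 0.975 m from the base axis. Payload 3.8 kg.
Tool frame: the origin (TCP) lies midway between the tips of the shut fingers; the grasp point (between the pads) lies 19 mm behind it; z points along the fingers, y is the line along which they close (so a half turn about z gives the same grasp; the last joint's range is limited). The gripper opens to 85 mm and grips with 20 to 120 N. Pads are 22 mm wide; open, the fingers measure 114 mm over their backs; the gripper's body (76 mm by 85 mm) begins 54 mm behind the grasp point. The pads swing forward as they close: fully open they stand 13 mm farther back than shut.
Start: joints at [-0.037, 0.264, 1.604, -0, 1.274, -0.037], TCP at [0.675, -0, 0.231] pointing down, gripper open.
Joint ranges: [-2.63, 2.63], [-0.94, 2.18], [0.31, 2.57], [-1.31, 4.45], [0, 2.66], [-2.55, 2.55]. Speed limits (rad/s): [2.57, 2.57, 3.14, 3.14, 3.14, 3.14].

## Interface

Orientations are given as a rotation vector (axis times angle).
In Python, from workcell import status, read_camera, workorder, masks_of gives the robot as it stands.
- The arm moves only by the tool drive_tool, never from a script. Its argument "rows" is a list of rows, each a list of 7 numbers: the turn, a rotation vector about the tool's x, y, z in degrees, then the shift along the tool's x, y, z in m, then the opening, from 0 (shut) to 1 (fully open). In form: [[ax, ay, az, tx, ty, tz, claw], ...]. A call has 1 to 8 rows; each row shifts and turns the commanded pose from where the row before left it, along the tool's axes as they then stand; what a row does not reach is not made up. A row lasts 1/12 s, in which the tool goes at most 41.7 mm and 7.16 degrees, less where a joint would pass 70% of its speed; a pose out of reach is approached as far as the arm can. A call is refused whole if a number of a shift passes 0.0417 or a number of a turn 7.16, either way. A call with a gripper value outside its range is refused whole. The fingers move at their own pace and stop on an object; "force" is the grip in N (left out, the last holds). Time passes only in rows, so rows that do not move let the fingers close. It gives the time, the measured TCP pose, the force, the opening and the grip force at its end, in the units of the state.
- status.read_state(): the state, without advancing time (a new reading comes with each control period).
- read_camera(name): name is "scene" or "side" or "wrist"; returns a dict with "color" (480x640x3 uint8, red, green, blue), "intrinsics" (3x3 intrinsics, pixels), "D" ([k1, k2, p1, p2, k3] as OpenCV has them; the pictures are not rectified), "world_from_camera" (4x4, takes a point from camera to world coordinates); the wrist camera has in their place "mount" (4x4, takes a point from camera to tool coordinates, whose origin is the TCP and whose axes are the flange's). Camera axes: x right, y up, looking along -z (the intrinsics and any distortion apply to the point x, -y, -z); pixel columns grow to the right and rows downward; lengths in m; the calibration is good to about 2 mm. A picture is of the moment at which its call begins: read the wrist's pose just before it. There is no depth.
- workorder.finish_job(): hands the job in; it is judged then, once.
Trained networks look in a picture, given as the dict that the camera call returned (one of the last four; its "shot" number tells which), for a name from the list of things; names that differ only in an ending like _2 or _b are one class to them, and where a whole thing is asked for, a point or a joint stands for the part that bears it (a point fixed in the world has none). Each returns a list of dicts, best first, with "score" (0 to 1); they miss things now and then, are a little off and sometimes report something else, mostly with a low value. They report only what shows in the picture. A call takes as long as a camera call.
- masks_of(picture, name): "mask" (480x640 bool, what is visible of it) and "bbox" ([left, top, right, bottom] in pixels, round what is visible of it).
The state is a dict: "time": time; "q": joint angles; "joint_vel": joint speeds; "joint_torque": joint torques, N m; "tool_pos": TCP position; "tcp_rot": TCP orientation; "wrist_force": force on the tool from outside, world axes, zero at the start; "torque": the same for the moment, N m; "width": opening from 0.0 (shut) to 1.0 (fully open); "grip_force": force on a finger pad.
Only numpy, scipy, OpenCV 4.12 (cv2) and the standard library are available. Lean on these libraries where they do the work, as an engineer would, in place of code of your own. Each camera call takes 0.05 s, during which the arm holds its last target. There are 200 camera calls.

## Task

Sort the things left standing on the bench into the colour-coded trays: the two glass vials (black cap and blue cap) into the blue tray, the two brass weights into the green tray, and the loose rubber stopper into the free bay of the yellow tray. Stand each one upright on the floor of a bay, one thing to a bay; it does not matter which of the two goes into which bay of its tray. Leave the stopper that is already in the yellow tray in its bay, and do not push the pinch clamp about.

Things in the scene. Friction and masses are not known exactly. Their poses are not given: they have to be found in the camera images.
- vial_black: closed sample vial of clear glass with a black cap, 25 mm diameter, 63 mm tall, the body straight up to about 50 mm, cap about 20 mm wide, about 22 g. Origin: centre of the underside; z up along its axis. Stands upright on the worktop at the start.
- vial_blue: closed sample vial of clear glass with a dark blue cap, 25 mm diameter, 63 mm tall, the body straight up to about 50 mm, cap about 20 mm wide, about 22 g. Origin: centre of the underside; z up along its axis. Stands upright on the worktop at the start.
- weight_large: large brass calibration weight, a cylinder of 32 mm diameter with a knob on top, 46 mm tall in all, about 0.2 kg; grip it on the cylinder, low down. Origin: centre of the underside; z up along its axis. Stands upright on the worktop at the start.
- weight_small: small brass calibration weight, a cylinder of 20 mm diameter with a knob on top, 27 mm tall in all, about 0.05 kg; grip it on the cylinder, low down. Origin: centre of the underside; z up along its axis. Stands upright on the worktop at the start.
- stopper_loose: red-brown rubber stopper standing loose on the worktop, narrow end down, 27 mm diameter at the top and slightly tapered, 26 mm tall, about 12 g. Origin: centre of the underside; z up along its axis. Stands upright on the worktop at the start.
- stopper_stored: a somewhat larger red-brown rubber stopper, 31 mm diameter, 26 mm tall, about 12 g, loose, that already stands in one bay of the yellow tray (the bay at y = +36.5 mm of the tray's frame) and stays there. Origin: centre of the underside; z up along its axis.
- tray_blue: shallow blue plastic tray for vials, fixed to the worktop, 76 (its x) x 149 mm (its y), walls 12 mm high, 3 mm thick; upper side of the floor 3 mm above the worktop. A divider 3 mm wide, 12 mm high makes two bays, 70 x 70 mm inside, centred at y = +36.5 and -36.5 mm of the tray's frame. Origin: centre of the underside; blank white label plate on the -x side.
- tray_green: shallow green plastic tray for brass weights, fixed to the worktop, 76 (its x) x 149 mm (its y), walls 12 mm high, 3 mm thick; upper side of the floor 3 mm above the worktop. A divider 3 mm wide, 12 mm high makes two bays, 70 x 70 mm inside, centred at y = +36.5 and -36.5 mm of the tray's frame. Origin: centre of the underside; blank white label plate on the -x side.
- tray_yellow: shallow yellow plastic tray for rubber stoppers, fixed to the worktop, 76 (its x) x 149 mm (its y), walls 12 mm high, 3 mm thick; upper side of the floor 3 mm above the worktop. A divider 3 mm wide, 12 mm high makes two bays, 70 x 70 mm inside, centred at y = +36.5 and -36.5 mm of the tray's frame. Origin: centre of the underside; blank white label plate on the -x side.
- pinch_clamp: black pinch clamp with a small brass thumb screw, 65 x 41 x 18 mm, loose, lying flat on the worktop between the things and the trays; a bystander, to be left alone. Origin: centre of the underside; x along its 65 mm length.

How it is judged:
By the outcome, as a careful person would: the job done as asked, in the order asked, and still so for the second after the job is handed in, with the robot touching nothing.
It also fails if it takes over 128 s, if anything falls off the work surface, if the arm or the gripper's body presses on something with over 40 N, if the wrist force passes 120 N, or if a joint passes its speed limit or range.

## Working session

There is one attempt and no reset: what is moved stays moved. The work goes in short steps, Python scripts to look and compute and a tool call to move; the robot and the scene stay as the last step left them, time stands still between calls to the robot, and variables do not carry over. Pictures are saved under pics/ and viewed, at most 14 in all, crops included, and the job is handed in when it is done.

Besides the shell and the picture viewer there is one more tool, called after ">>>" by a JSON object that holds its "op" and its "data". drive_tool: Moves the arm, as the interface text tells. Its arguments: {"type":"object","properties":{"rows":{"type":"array"},"force":{"type":"number"}},"required":["rows"]}

```bash
ls; mkdir -p pics
cat > h.py <<'E'
import numpy as np,cv2
from workcell import status, read_camera, workorder, masks_of
from scipy.spatial.transform import Rotation as R
def T_of(p,state):
    if 'world_from_camera' in p: return np.array(p['world_from_camera'])
    T=np.eye(4);T[:3,:3]=R.from_rotvec(state['tcp_rot']).as_matrix();T[:3,3]=state['tool_pos'];return T@np.array(p['mount'])
def ray(p,T,uv):
    n=cv2.undistortPoints(np.array(uv,float).reshape(-1,1,2),np.array(p['intrinsics']),np.array(p['D'])).reshape(-1,2)
    d=np.c_[n[:,0],-n[:,1],-np.ones(len(n))]@T[:3,:3].T
    return T[:3,3],d
def atz(p,T,uv,z):
    o,d=ray(p,T,uv); return o+d*((z-o[2])/d[:,2])[:,None]
def proj(p,T,P):
    c=(np.asarray(P,float)-T[:3,3])@T[:3,:3]
    c=c*[1,-1,-1]
    return cv2.projectPoints(c,np.zeros(3),np.zeros(3),np.array(p['intrinsics']),np.array(p['D']))[0].reshape(-1,2)
def save(p,n): cv2.imwrite('pics/'+n+'.png',p['color'][:,:,::-1])
E
python3 - <<'E'
from h import *
s=status.read_state();print(s)
names="vial_black vial_blue weight_large weight_small stopper_loose stopper_stored tray_blue tray_green tray_yellow pinch_clamp".split()
for c in ['scene','side','wrist']:
    s=status.read_state();p=read_camera(c);save(p,c+'0');T=T_of(p,s);print(c,T.round(3).tolist())
    for n in names:
        for m in masks_of(p,n)[:3]:
            b=m['bbox'];print(n,round(m['score'],2),b,atz(p,T,[[(b[0]+b[2])/2,(b[1]+b[3])/2]],0.015).round(3)[0][:2])
E
```

```text
pics
{'time': 0.0, 'q': array([-3.68829501e-02,  2.64767118e-01,  1.60539649e+00, -3.49278821e-05,
        1.27372415e+00, -3.69244680e-02]), 'joint_vel': array([ 1.86406646e-03,  2.60886123e-03, -6.76857647e-04,  6.67402902e-05,
        1.00518205e-03, -9.22307141e-05]), 'joint_torque': array([ 6.10465631e-04, -5.15121067e+01, -3.67308676e+01, -4.07824507e-05,
        1.31324201e-02,  1.46811578e-05]), 'tool_pos': array([6.74248368e-01, 2.57740687e-05, 2.29940499e-01]), 'tcp_rot': array([-2.22021024, -2.22032521,  0.00249054]), 'wrist_force': array([ 0.57430456, -0.35625154, -0.86327411]), 'torque': array([-0.03442544, -0.02808577, -0.00664614]), 'grip_force': 0.0, 'width': 0.9990176037162295}
scene [[-0.75, 0.426, -0.506, -0.027], [-0.661, -0.462, 0.591, 0.76], [0.017, 0.778, 0.628, 0.757], [0.0, 0.0, 0.0, 1.0]]
vial_black 0.77 [200.8, 327.5, 217.5, 359.5] [0.513 0.449]
vial_blue 0.51 [301.2, 235.0, 309.8, 259.3] [0.572 0.112]
weight_large 0.77 [272.5, 314.5, 291.3, 340.8] [0.438 0.326]
weight_small 0.35 [286.5, 191.9, 336.2, 229.6] [ 0.661 -0.007]
stopper_loose 0.68 [353.7, 252.6,
[... 1121 characters left out ...]
st [[1.0, 0.0, -0.0, 0.676], [-0.0, 0.948, 0.32, 0.082], [0.0, -0.32, 0.948, 0.374], [0.0, 0.0, 0.0, 1.0]]
vial_blue 0.56 [123.2, 4.5, 179.0, 50.1] [0.552 0.128]
weight_large 0.17 [124.9, 7.2, 180.8, 49.1] [0.553 0.127]
stopper_loose 0.66 [12.1, 106.9, 59.7, 139.6] [0.45  0.057]
stopper_stored 0.87 [77.5, 335.5, 121.5, 374.6] [ 0.466 -0.162]
stopper_stored 0.43 [124.2, 5.6, 179.7, 48.3] [0.552 0.128]
tray_blue 0.67 [238.6, 329.0, 317.4, 458.9] [ 0.638 -0.209]
tray_blue 0.5 [11.0, 107.9, 61.0, 140.7] [0.45  0.056]
tray_green 0.9 [246.4, 123.0, 363.9, 302.8] [ 0.667 -0.018]
tray_yellow 0.9 [58.4, 300.2, 144.9, 414.4] [ 0.467 -0.165]
pinch_clamp 0.67 [106.1, 201.4, 187.9, 248.8] [ 0.528 -0.029]
```

Run:
```python
import cv2
a=cv2.imread('pics/scene0.png')[170:380,180:460];b=cv2.imread('pics/side0.png')[160:310,250:460]
cv2.imwrite('pics/sc.png',cv2.resize(a,None,fx=2.85,fy=2.85,interpolation=2));cv2.imwrite('pics/si.png',cv2.resize(b,None,fx=3.8,fy=3.8,interpolation=2))
```

```text
(no output)
```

View pics/wrist0.png

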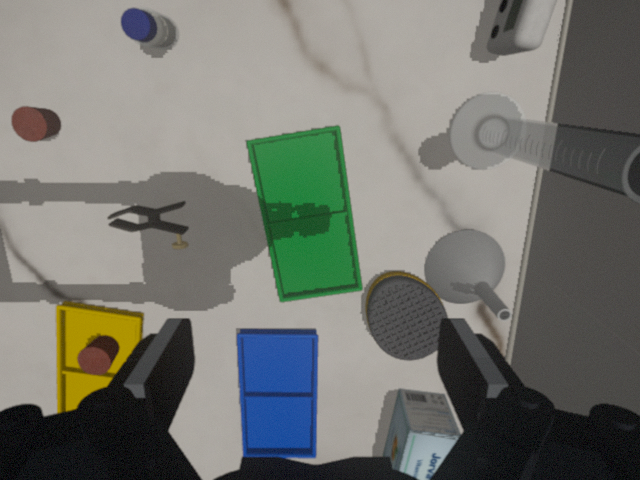

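View pics/sc.png

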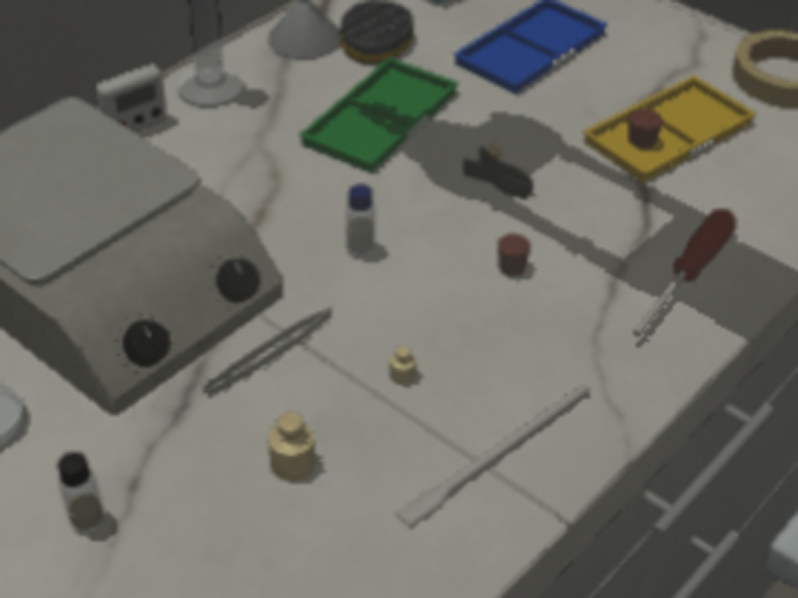

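View pics/si.png

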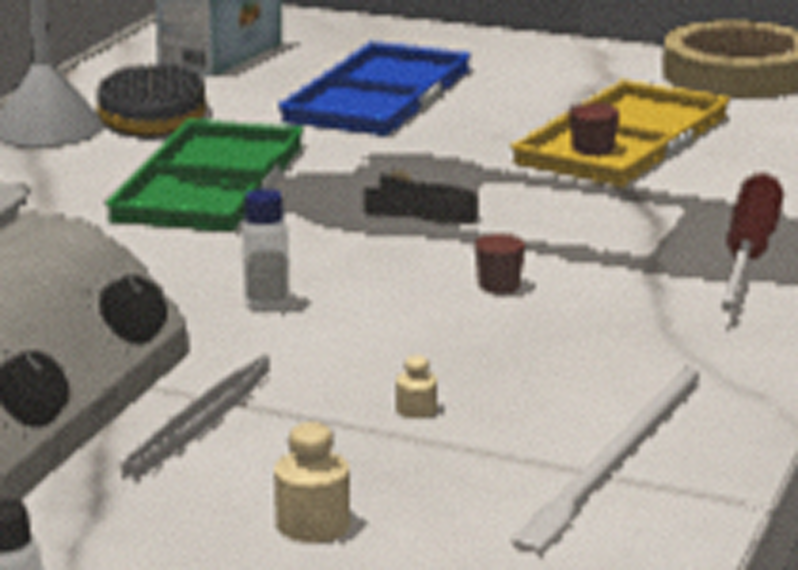

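The scene view (crop) shows the black vial at lower left beside the balance, then the large weight, small weight, loose stopper and blue vial towards the trays. The stored stopper is in the near half of the yellow tray. The clamp lies between the things and the green and yellow trays. The wrist view shows the trays only slightly rotated, with blue at about (277,393), green at (304,213) and yellow at (100,358).

```bash
cat > fit.py <<'E'
from h import *
from scipy.optimize import least_squares
from scipy.ndimage import label
DIM=dict(vial_black=(.0125,.063),vial_blue=(.0125,.063),weight_large=(.016,.046),weight_small=(.01,.027),stopper_loose=(.0135,.026))
a=np.linspace(0,2*np.pi,40)
def cyl(n,x,y,z0=0):
    r,h=DIM[n];v=n[0]=='v';w=n[0]=='w'
    rings=[(r,0),(r,.05 if v else (.6*h if w else h))]
    if n[0]=='s': rings=[(r*.85,0),(r,h)]
    if v: rings.append((.01,h))
    if w: rings.append((.45*r,h))
    return np.vstack([np.c_[x+q*np.cos(a),y+q*np.sin(a),np.full(40,z0+z)] for q,z in rings])
def bb(uv): return np.r_[uv.min(0),uv.max(0)]
def fit(n,obs,x0,z0=0):
    f=lambda v:np.concatenate([bb(proj(p,T,cyl(n,*v,z0)))-b-[0,0,0,0] for p,T,b in obs])
    s=least_squares(f,x0,loss='soft_l1');return s.x,f(s.x)
E
python3 - <<'E'
from fit import *
S=[]
for c in ['scene','side','wrist']:
    s=status.read_state();p=read_camera(c);S.append((c,p,T_of(p,s)))
X0=dict(vial_black=(.51,.44),vial_blue=(.57,.1),weight_large=(.44,.32),weight_small=(.433,.215),stopper_loose=(.45,.06))
for n in X0:
    obs=[];
    for c,p,T in S:
        for m in masks_of(p,n):
            b=np.array(m['bbox'])
            e=bb(proj(p,T,cyl(n,*X0[n])))
            if np.abs(b-e).max()<25 and b[1]>8: obs.append((p,T,b));print('  ',n,c,round(m['score'],2));break
    if obs: x,r=fit(n,obs,X0[n]);print(n,x.round(4),r.round(1))
c,p,T=S[2]
hsv=cv2.cvtColor(p['color'],cv2.COLOR_RGB2HSV)
for n,(lo,hi) in dict(blue=(105,130),green=(55,85),yellow=(20,32)).items():
    m=cv2.inRange(hsv,(lo,140,40),(hi,255,255));m=cv2.morphologyEx(m,cv2.MORPH_OPEN,np.ones((3,3)))
    k,l,st,_=cv2.connectedComponentsWithStats(m);i=1+st[1:,4].argmax()
    yy,xx=np.where(l==i);P=atz(p,T,np.c_[xx,yy],.010)[:,:2]
    print(n,st[i],cv2.minAreaRect((P*1000).astype(np.float32)))
E
```

```text
vial_black scene 0.81
vial_black [0.5039 0.4574] [-1.   0.9  1.1 -0.9]
   vial_blue scene 0.78
   vial_blue side 0.92
vial_blue [0.5544 0.1257] [ 0.1  0.7 -0.2 -1.  -1.6 -2.1  3.5  2.5]
   weight_large scene 0.73
   weight_large side 0.93
weight_large [0.4378 0.3277] [ 2.4 -1.4  1.2  4.8 -0.5 -0.3 -1.7  2.8]
   weight_small scene 0.56
   weight_small side 0.43
weight_small [0.4326 0.2097] [-1.2 -0.2 -1.  -1.9  3.6 -0.2  0.5  0.8]
   stopper_loose scene 0.51
   stopper_loose side 0.52
   stopper_loose wrist 0.85
stopper_loose [0.4507 0.0574] [ 2.8 -1.8  1.   1.5 -0.3 -1.9 -0.6  4.4 -0.8 -3.   1.6  1.2]
blue [ 238  333   79  126 9410] ((637.8335571289062, -218.6841278076172), (155.2247314453125, 78.32025146484375), 89.67028045654297)
green [  251   128   110   173 12671] ((669.1646118164062, -25.62859344482422), (77.90357971191406, 150.98680114746094), 9.169498443603516)
yellow [  56  302   87  112 5593] ((459.6660461425781, -176.82655334472656), (132.88539123535156, 80.85964965820312), 79.86168670654297)
```

>>> {"op": "drive_tool", "data": {"rows": [[0,0,0,0.0335,-0.0142,0,1],[0,0,0,0.0335,-0.0142,0,1],[0,0,0,0.0335,-0.0142,0,1],[0,0,0,0.0335,-0.0142,0,1],[0,0,0,0.0335,-0.0142,0,1],[0,0,0,0.0335,-0.0142,0,1]], "force": 30}}

```text
time: 3.05
tool_pos: [0.589, 0.2024, 0.2315]
tcp_rot: [2.222, 2.221, 0.001]
wrist_force: [0.2, 0.7, 1.0]
width: 1.003
grip_force: 0.0
```

>>> {"op": "drive_tool", "data": {"rows": [[0,0,0,0.0335,-0.0142,0,1],[0,0,0,0.0335,-0.0142,0,1],[0,0,0,0.0335,-0.0142,0,1],[0,0,0,0.0335,-0.0142,0,1],[0,0,0,0.0335,-0.0142,0,1],[0,0,0,0.0335,-0.0142,0,1],[0,0,0,0,0,0,1],[0,0,0,0,0,0,1]]}}

```text
time: 3.72
tool_pos: [0.5035, 0.4038, 0.2312]
tcp_rot: [2.217, 2.226, -0.0]
wrist_force: [-0.3, -1.7, -0.0]
width: 1.002
grip_force: 0.0
```

Run:
```python
from fit import *
s=status.read_state();p=read_camera('wrist');T=T_of(p,s);save(p,'w1');print(s['time'],s['tool_pos'])
for n,x0 in dict(vial_black=(.504,.457),weight_large=(.438,.328),weight_small=(.433,.21)).items():
    for m in masks_of(p,n)[:2]:
        x,r=fit(n,[(p,T,np.array(m['bbox']))],x0);print(n,round(m['score'],2),m['bbox'],x.round(4),r.round(1))
```

```text
3.7167 [0.50351553 0.40380827 0.23122899]
vial_black 0.83 [301.6, 116.7, 331.7, 153.3] [0.5057 0.4537] [-1.7 -0.8  1.7  0.7]
weight_large 0.69 [223.4, 255.9, 261.0, 301.3] [0.4385 0.3229] [-1.   0.2  1.1 -0.2]
weight_small 0.63 [234.1, 367.7, 257.8, 394.1] [0.435  0.2074] [ 0.8 -1.6 -0.8  1.4]
```

View pics/w1.png

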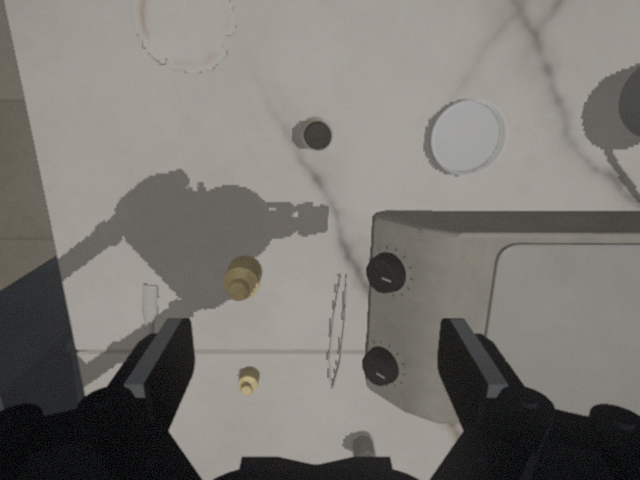

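>>> {"op": "drive_tool", "data": {"rows": [[0,0,0,0.027,-0.001,0,1],[0,0,0,0.027,0,0,1],[0,0,0,0,0,0.036,1],[0,0,0,0,0,0.036,1],[0,0,0,0,0,0.036,1],[0,0,0,0,0,0.036,1],[0,0,0,0,0,0.036,1],[0,0,0,0,0,0.036,1]]}}

```text
time: 4.58
tool_pos: [0.5047, 0.4545, 0.014]
tcp_rot: [2.224, 2.219, 0.001]
wrist_force: [0.6, 0.1, 0.2]
width: 0.996
grip_force: 0.0
```

>>> {"op": "drive_tool", "data": {"rows": [[0,0,0,0,0,0,1],[0,0,0,0,0,0,1],[0,0,0,0,0,0,0.5],[0,0,0,0,0,0,0.5],[0,0,0,0,0,0,0.2],[0,0,0,0,0,0,0.2],[0,0,0,0,0,0,0.2],[0,0,0,0,0,0,0.2]]}}

```text
time: 5.25
tool_pos: [0.5047, 0.4569, 0.0173]
tcp_rot: [2.221, 2.221, 0.005]
wrist_force: [0.0, -0.1, 5.6]
width: 0.275
grip_force: 32.1
```

>>> {"op": "drive_tool", "data": {"rows": [[0,0,0,0,0,-0.036,0.2],[0,0,0,0,0,-0.036,0.2],[0,0,0,0,0,-0.036,0.2],[0,0,0,0,0,-0.036,0.2],[0,0,0,0,0,-0.036,0.2],[0,0,0,0,0,-0.036,0.2],[0,0,0,-0.0356,0.0066,0,0.2],[0,0,0,-0.0356,0.0066,0,0.2]]}}

```text
time: 5.92
tool_pos: [0.5182, 0.387, 0.2361]
tcp_rot: [2.216, 2.225, 0.013]
wrist_force: [0.7, -0.3, -0.7]
width: 0.276
grip_force: 31.5
```

>>> {"op": "drive_tool", "data": {"rows": [[0,0,0,-0.0356,0.0066,0,0.2],[0,0,0,-0.0356,0.0066,0,0.2],[0,0,0,-0.0356,0.0066,0,0.2],[0,0,0,-0.0356,0.0066,0,0.2],[0,0,0,-0.0356,0.0066,0,0.2],[0,0,0,-0.0356,0.0066,0,0.2],[0,0,0,-0.0356,0.0066,0,0.2],[0,0,0,-0.0356,0.0066,0,0.2]]}}

```text
time: 6.58
tool_pos: [0.5693, 0.0984, 0.2315]
tcp_rot: [2.221, 2.222, 0.0]
wrist_force: [-0.0, -0.3, -0.1]
width: 0.281
grip_force: 31.5
```

>>> {"op": "drive_tool", "data": {"rows": [[0,0,0,-0.0356,0.0066,0,0.2],[0,0,0,-0.0356,0.0066,0,0.2],[0,0,0,-0.0356,0.0066,0,0.2],[0,0,0,-0.0356,0.0066,0,0.2],[0,0,0,-0.0356,0.0066,0,0.2],[0,0,0,-0.0356,0.0066,0,0.2],[0,0,0,0,0,0,0.2],[0,0,0,0,0,0,0.2]]}}

```text
time: 7.25
tool_pos: [0.609, -0.1154, 0.2311]
tcp_rot: [-2.225, -2.217, 0.0]
wrist_force: [0.1, -0.1, -0.1]
width: 0.274
grip_force: 31.5
```

```bash
cat > trays.py <<'E'
from h import *
L=np.linspace(-1,1,15)
from scipy.optimize import least_squares
def trays(p,T):
    hsv=cv2.cvtColor(p['color'],cv2.COLOR_RGB2HSV)
    for n,(lo,hi) in dict(blue=(105,130),green=(55,85),yellow=(20,32)).items():
        m=cv2.inRange(hsv,(lo,140,40),(hi,255,255));m=cv2.morphologyEx(m,cv2.MORPH_OPEN,np.ones((3,3)))
        k,l,st,_=cv2.connectedComponentsWithStats(m);i=1+st[1:,4].argmax()
        yy,xx=np.where(l==i);h=cv2.convexHull(np.c_[xx,yy].astype(np.float32)).reshape(-1,2)
        P=atz(p,T,h,.012)[:,:2];r=cv2.minAreaRect((P*1000).astype(np.float32))
        print(n,st[i],np.round(r[0],1),np.round(r[1],1),round(r[2],1))
E
python3 - <<'E'
from trays import *
s=status.read_state();p=read_camera('wrist');T=T_of(p,s);save(p,'w2');print(s['time'],s['tool_pos'])
trays(p,T)
E
```

```text
7.25 [ 0.60903696 -0.11540156  0.23107797]
blue [ 304  219   88   97 6352] [ 638.5 -187.6] [95.3 77.8] 89.3
green [  329     0   115   179 16366] [670.  -30.7] [ 77.7 138.2] 9.1
yellow [  105   185    95   163 12108] [ 458.  -189.5] [152.9  79.5] 79.9
```

View pics/w2.png

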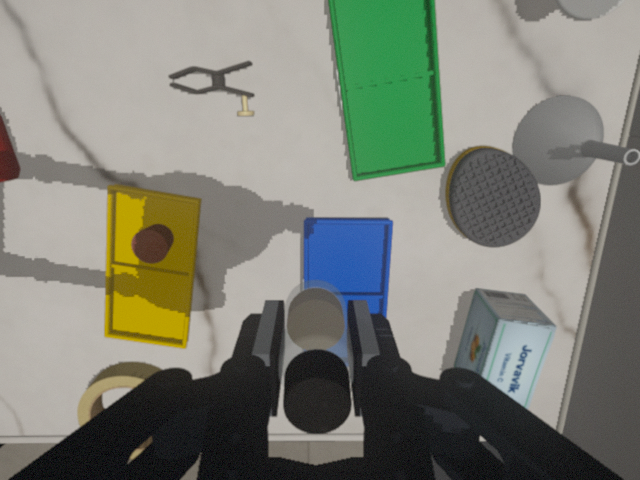

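>>> {"op": "drive_tool", "data": {"rows": [[0,0,0,-0.0343,0.0073,0,0.2],[0,0,0,-0.0343,0.0073,0,0.2],[0,0,0,-0.0343,0.0073,0,0.2],[0,0,0,-0.0343,0.0073,0,0.2],[0,0,0,0,0,0.04,0.2],[0,0,0,0,0,0.04,0.2],[0,0,0,0,0,0.04,0.2],[0,0,0,0,0,0.04,0.2]]}}

```text
time: 7.97
tool_pos: [0.6387, -0.2491, 0.0702]
tcp_rot: [2.219, 2.223, 0.001]
wrist_force: [0.9, 0.9, -0.3]
width: 0.277
grip_force: 31.5
```

>>> {"op": "drive_tool", "data": {"rows": [[0,0,0,0,0,0.03,0.2],[0,0,0,0,0,0.01,0.2],[0,0,0,0,0,0.006,0.2],[0,0,0,0,0,0,0.2],[0,0,0,0,0,0,0.2]]}}

```text
time: 8.38
tool_pos: [0.6403, -0.2508, 0.0276]
tcp_rot: [2.218, 2.22, 0.002]
wrist_force: [-1.0, 0.2, -0.4]
width: 0.275
grip_force: 31.5
```

>>> {"op": "drive_tool", "data": {"rows": [[0,0,0,0,0,0.004,0.2],[0,0,0,0,0,0.001,0.2],[0,0,0,0,0,0,0.2]]}}

```text
time: 8.63
tool_pos: [0.6393, -0.2512, 0.0218]
tcp_rot: [2.22, 2.22, 0.001]
wrist_force: [-0.3, 0.5, -0.8]
width: 0.273
grip_force: 31.5
```

>>> {"op": "drive_tool", "data": {"rows": [[0,0,0,0,0,0.001,0.2],[0,0,0,0,0,0,0.2]]}}

```text
time: 8.8
tool_pos: [0.6391, -0.2512, 0.0203]
tcp_rot: [2.22, 2.22, 0.001]
wrist_force: [0.6, 0.6, 2.1]
width: 0.28
grip_force: 31.8
```

>>> {"op": "drive_tool", "data": {"rows": [[0,0,0,0,0,0.001,0.2],[0,0,0,0,0,0,0.2]]}}

```text
time: 8.97
tool_pos: [0.6392, -0.2513, 0.0202]
tcp_rot: [2.221, 2.22, 0.001]
wrist_force: [-1.8, 0.8, 7.9]
width: 0.275
grip_force: 32.4
```

>>> {"op": "drive_tool", "data": {"rows": [[0,0,0,0,0,-0.001,0.35],[0,0,0,0,0,0,0.45],[0,0,0,0,0,0,0.6],[0,0,0,0,0,0,0.6],[0,0,0,0,0,-0.02,0.6],[0,0,0,0,0,-0.035,0.6],[0,0,0,0,0,-0.04,0.7],[0,0,0,0,0,-0.04,1]]}}

```text
time: 9.63
tool_pos: [0.6372, -0.2503, 0.1539]
tcp_rot: [-2.219, -2.219, 0.002]
wrist_force: [1.2, 0.4, -0.4]
width: 0.824
grip_force: 0.0
```

>>> {"op": "drive_tool", "data": {"rows": [[0,0,0,0,0,-0.04,1],[0,0,0,0,0,-0.035,1],[0,0,0,0.0368,-0.0093,0,1],[0,0,0,0.0368,-0.0093,0,1],[0,0,0,0.0368,-0.0093,0,1],[0,0,0,0.0368,-0.0093,0,1],[0,0,0,0.0368,-0.0093,0,1],[0,0,0,0.0368,-0.0093,0,1]]}}

```text
time: 10.3
tool_pos: [0.5816, -0.0285, 0.2289]
tcp_rot: [-2.222, -2.221, 0.0]
wrist_force: [0.7, -0.1, -0.1]
width: 0.999
grip_force: 0.0
```

>>> {"op": "drive_tool", "data": {"rows": [[0,0,0,0.0368,-0.0093,0,1],[0,0,0,0.0368,-0.0093,0,1],[0,0,0,0.0368,-0.0093,0,1],[0,0,0,0,0,0,1],[0,0,0,0,0,0,1]]}}

```text
time: 10.72
tool_pos: [0.5539, 0.0823, 0.229]
tcp_rot: [-2.217, -2.226, 0.001]
wrist_force: [-0.0, -1.1, 0.5]
width: 0.996
grip_force: 0.0
```

Run:
```python
from fit import *
from trays import trays
s=status.read_state();p=read_camera('wrist');T=T_of(p,s);save(p,'w3');print(s['time'],s['tool_pos'])
for n,x0 in dict(vial_blue=(.555,.126),stopper_loose=(.45,.058)).items():
    for m in masks_of(p,n)[:2]:
        x,r=fit(n,[(p,T,np.array(m['bbox']))],x0);print(n,round(m['score'],2),m['bbox'],x.round(4),r.round(1))
trays(p,T)
p=read_camera('side');T=T_of(p,s);save(p,'s3')
for m in masks_of(p,'vial_black'):print(m['score'],m['bbox'],bb(proj(p,T,cyl('vial_black',.639,-.252,.003))))
```

```text
10.7167 [0.55392637 0.08227917 0.22904016]
vial_blue 0.63 [302.5, 124.8, 336.5, 163.6] [0.5581 0.1252] [ 0.2 -0.2 -0.2  0.2]
stopper_loose 0.78 [176.3, 203.5, 211.8, 239.6] [0.4506 0.057 ] [-0.6  0.1  0.6 -0.1]
blue [ 356  401   78   79 4614] [ 638.4 -186.3] [103.1  78. ] 89.4
green [ 388  226   86  150 8634] [667.  -24.7] [ 73.  149.4] 9.1
yellow [ 183  374   86  106 5933] [ 460.1 -175.4] [135.8  79. ] 79.4
0.49 [348.7, 157.0, 356.3, 179.5] [348.96418964 156.21942158 358.54082483 181.73789246]
```

View pics/w3.png

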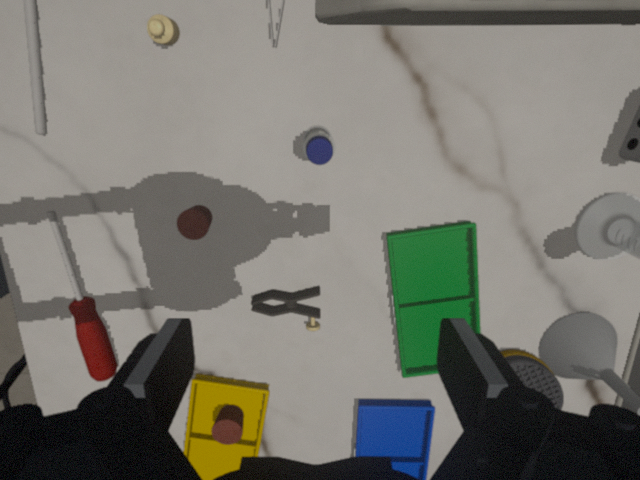

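>>> {"op": "drive_tool", "data": {"rows": [[0,0,0,0.022,0.0015,0,1],[0,0,0,0.022,0.001,0,1],[0,0,0,0,0,0.036,1],[0,0,0,0,0,0.036,1],[0,0,0,0,0,0.036,1],[0,0,0,0,0,0.036,1],[0,0,0,0,0,0.036,1],[0,0,0,0,0,0.032,1]]}}

```text
time: 11.63
tool_pos: [0.5569, 0.1229, 0.015]
tcp_rot: [-2.223, -2.219, 0.001]
wrist_force: [0.1, 0.2, -0.1]
width: 1.004
grip_force: 0.0
```

>>> {"op": "drive_tool", "data": {"rows": [[0,0,0,0,0,0,1],[0,0,0,0,0,0,0.8],[0,0,0,0,0,0,0.5],[0,0,0,0,0,0,0.5],[0,0,0,0,0,0,0.2],[0,0,0,0,0,0,0.2],[0,0,0,0,0,0,0.2],[0,0,0,0,0,0,0.2]]}}

```text
time: 12.3
tool_pos: [0.5588, 0.1247, 0.0198]
tcp_rot: [2.22, 2.22, 0.004]
wrist_force: [-0.6, -0.0, 5.9]
width: 0.277
grip_force: 29.2
```

>>> {"op": "drive_tool", "data": {"rows": [[0,0,0,0,0,-0.04,0.2],[0,0,0,0,0,-0.04,0.2],[0,0,0,0,0,-0.04,0.2],[0,0,0,0,0,-0.04,0.2],[0,0,0,-0.0337,0.0088,0,0.2],[0,0,0,-0.0337,0.0088,0,0.2],[0,0,0,-0.0337,0.0088,0,0.2],[0,0,0,-0.0337,0.0088,0,0.2]]}}

```text
time: 12.97
tool_pos: [0.5931, -0.0114, 0.1793]
tcp_rot: [2.218, 2.221, 0.003]
wrist_force: [-0.6, -0.5, -1.5]
width: 0.277
grip_force: 29.9
```

>>> {"op": "drive_tool", "data": {"rows": [[0,0,0,-0.0337,0.0088,0,0.2],[0,0,0,-0.0337,0.0088,0,0.2],[0,0,0,-0.0337,0.0088,0,0.2],[0,0,0,-0.0337,0.0088,0,0.2],[0,0,0,-0.0337,0.0088,0,0.2],[0,0,0,0,0,0,0.2],[0,0,0,0,0,0,0.2]]}}

```text
time: 13.55
tool_pos: [0.6367, -0.1808, 0.1781]
tcp_rot: [2.224, 2.217, 0.001]
wrist_force: [0.9, -0.2, -0.2]
width: 0.28
grip_force: 29.9
```

>>> {"op": "drive_tool", "data": {"rows": [[0,0,0,0,0,0.04,0.2],[0,0,0,0,0,0.04,0.2],[0,0,0,0,0,0.04,0.2],[0,0,0,0,0,0.025,0.2],[0,0,0,0,0,0.005,0.2],[0,0,0,0,0,0,0.2],[0,0,0,0,0,0,0.2]]}}

```text
time: 14.13
tool_pos: [0.637, -0.178, 0.0283]
tcp_rot: [2.22, 2.222, 0.001]
wrist_force: [0.8, 0.3, 0.4]
width: 0.277
grip_force: 29.4
```

>>> {"op": "drive_tool", "data": {"rows": [[0,0,0,0,0,0.003,0.2],[0,0,0,0,0,0.001,0.2],[0,0,0,0,0,0,0.2]]}}

```text
time: 14.38
tool_pos: [0.6372, -0.1789, 0.0246]
tcp_rot: [2.22, 2.22, 0.002]
wrist_force: [-0.1, -0.1, -0.4]
width: 0.278
grip_force: 29.4
```

>>> {"op": "drive_tool", "data": {"rows": [[0,0,0,0,0,0.001,0.2],[0,0,0,0,0,0,0.2]]}}

```text
time: 14.55
tool_pos: [0.6367, -0.179, 0.0228]
tcp_rot: [2.221, 2.221, 0.001]
wrist_force: [0.9, 0.2, 1.9]
width: 0.275
grip_force: 29.6
```

>>> {"op": "drive_tool", "data": {"rows": [[0,0,0,0,0,0.001,0.2],[0,0,0,0,0,0,0.2]]}}

```text
time: 14.72
tool_pos: [0.6369, -0.1791, 0.0228]
tcp_rot: [2.221, 2.221, 0.001]
wrist_force: [-2.2, 1.2, 6.7]
width: 0.277
grip_force: 30.2
```

>>> {"op": "drive_tool", "data": {"rows": [[0,0,0,0,0,-0.001,0.35],[0,0,0,0,0,0,0.45],[0,0,0,0,0,0,0.6],[0,0,0,0,0,0,0.6],[0,0,0,0,0,-0.02,0.6],[0,0,0,0,0,-0.035,0.6],[0,0,0,0,0,-0.04,0.7],[0,0,0,0,0,-0.04,1]]}}

```text
time: 15.38
tool_pos: [0.6352, -0.1786, 0.1571]
tcp_rot: [-2.219, -2.219, 0.002]
wrist_force: [0.8, -0.4, 0.2]
width: 0.823
grip_force: 0.0
```

>>> {"op": "drive_tool", "data": {"rows": [[0,0,0,0,0,-0.04,1],[0,0,0,0,0,-0.025,1],[0,0,0,0.0328,-0.0142,0,1],[0,0,0,0.0328,-0.0142,0,1],[0,0,0,0.0328,-0.0142,0,1],[0,0,0,0.0328,-0.0142,0,1],[0,0,0,0.0328,-0.0142,0,1],[0,0,0,0.0328,-0.0142,0,1]]}}

```text
time: 16.05
tool_pos: [0.5501, 0.0192, 0.222]
tcp_rot: [-2.222, -2.221, 0.0]
wrist_force: [0.0, 0.7, -0.5]
width: 1.001
grip_force: 0.0
```

>>> {"op": "drive_tool", "data": {"rows": [[0,0,0,0.0328,-0.0142,0,1],[0,0,0,0.0328,-0.0142,0,1],[0,0,0,0.0328,-0.0142,0,1],[0,0,0,0.0328,-0.0142,0,1],[0,0,0,0.0328,-0.0142,0,1],[0,0,0,0.0328,-0.0142,0,1],[0,0,0,0.0328,-0.0142,0,1],[0,0,0,0.0328,-0.0142,0,1]]}}

```text
time: 16.72
tool_pos: [0.4365, 0.2817, 0.2222]
tcp_rot: [2.221, 2.221, 0.0]
wrist_force: [0.7, -0.4, 0.4]
width: 0.999
grip_force: 0.0
```

>>> {"op": "drive_tool", "data": {"rows": [[0,0,0,0,0,0,1],[0,0,0,0,0,0,1]]}}

```text
time: 16.88
tool_pos: [0.4366, 0.2817, 0.2221]
tcp_rot: [2.217, 2.226, -0.001]
wrist_force: [-0.3, -0.4, 0.0]
width: 0.997
grip_force: 0.0
```

Run:
```python
from fit import *
s=status.read_state();p=read_camera('wrist');T=T_of(p,s);save(p,'w4');print(s['time'],s['tool_pos'])
for n,x0 in dict(weight_large=(.4385,.323),weight_small=(.435,.208)).items():
    for m in masks_of(p,n)[:2]:
        x,r=fit(n,[(p,T,np.array(m['bbox']))],x0);print(n,round(m['score'],2),m['bbox'],x.round(4),r.round(1))
p=read_camera('side');T=T_of(p,s)
cv2.imwrite('pics/s4.png',cv2.resize(p['color'][130:280,270:470,::-1],None,fx=3.5,fy=3.5,interpolation=2))
for n,y in dict(vial_black=-.252,vial_blue=-.179).items():
  for m in masks_of(p,n):print(n,m['score'],m['bbox'],bb(proj(p,T,cyl(n,.638,y,.003))))
```

```text
16.8833 [0.43659059 0.28174617 0.22206955]
weight_large 0.81 [294.5, 120.9, 338.6, 166.5] [0.4387 0.3241] [ 1.5  0.7 -1.5 -0.7]
weight_small 0.91 [301.1, 262.5, 325.5, 283.7] [0.4364 0.2076] [ 1.  -3.3 -1.   2.8]
vial_black 0.8 [345.7, 153.6, 357.1, 180.4] [349.31510664 156.25408628 358.89016303 181.77969519]
vial_blue 0.65 [338.9, 166.7, 345.0, 186.9] [337.95183951 163.63199311 348.10358187 190.2576455 ]
```

View pics/s4.png

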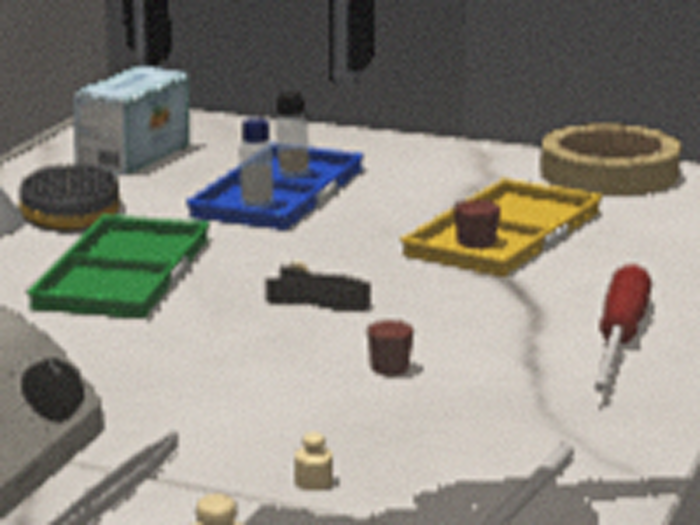

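View pics/w4.png

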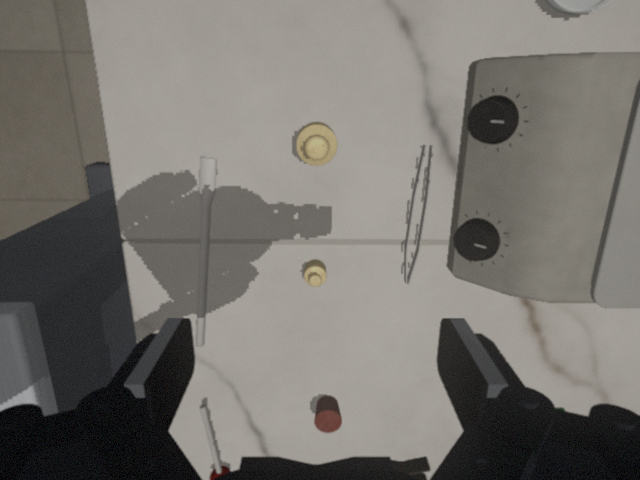

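>>> {"op": "drive_tool", "data": {"rows": [[0,0,0,0.0215,0.0015,0,1],[0,0,0,0.0215,0.001,0,1],[0,0,0,0,0,0.036,1],[0,0,0,0,0,0.036,1],[0,0,0,0,0,0.036,1],[0,0,0,0,0,0.036,1],[0,0,0,0,0,0.036,1],[0,0,0,0,0,0.032,1]], "force": 60}}

```text
time: 17.85
tool_pos: [0.4402, 0.322, 0.0083]
tcp_rot: [-2.223, -2.219, 0.001]
wrist_force: [0.4, 0.1, -0.6]
width: 1.002
grip_force: 0.0
```

>>> {"op": "drive_tool", "data": {"rows": [[0,0,0,0,0,0,1],[0,0,0,0,0,0,0.8],[0,0,0,0,0,0,0.5],[0,0,0,0,0,0,0.5],[0,0,0,0,0,0,0.25],[0,0,0,0,0,0,0.25],[0,0,0,0,0,0,0.25],[0,0,0,0,0,0,0.25]]}}

```text
time: 18.52
tool_pos: [0.4418, 0.3245, 0.0132]
tcp_rot: [2.221, 2.221, 0.006]
wrist_force: [-1.8, -1.6, 6.7]
width: 0.346
grip_force: 58.9
```

>>> {"op": "drive_tool", "data": {"rows": [[0,0,0,0,0,-0.03,0.25],[0,0,0,0,0,-0.04,0.25],[0,0,0,0,0,-0.04,0.25],[0,0,0,0,0,-0.04,0.25],[0,0,0,0,0,-0.03,0.25],[0,0,0,-0.0285,0.0202,0,0.25],[0,0,0,-0.0285,0.0202,0,0.25],[0,0,0,-0.0285,0.0202,0,0.25]]}}

```text
time: 19.18
tool_pos: [0.5018, 0.2377, 0.1931]
tcp_rot: [2.217, 2.223, 0.007]
wrist_force: [0.2, 0.7, -2.8]
width: 0.344
grip_force: 60.3
```

>>> {"op": "drive_tool", "data": {"rows": [[0,0,0,-0.0285,0.0202,0,0.25],[0,0,0,-0.0285,0.0202,0,0.25],[0,0,0,-0.0285,0.0202,0,0.25],[0,0,0,-0.0285,0.0202,0,0.25],[0,0,0,-0.0285,0.0202,0,0.25],[0,0,0,-0.0285,0.0202,0,0.25],[0,0,0,-0.0285,0.0202,0,0.25],[0,0,0,-0.0285,0.0202,0,0.25]]}}

```text
time: 19.85
tool_pos: [0.6631, 0.0083, 0.1914]
tcp_rot: [2.221, 2.221, 0.002]
wrist_force: [-1.0, 0.3, -2.0]
width: 0.345
grip_force: 60.3
```

>>> {"op": "drive_tool", "data": {"rows": [[0,0,0,0,0,0,0.25],[0,0,0,0,0,0,0.25]]}}

```text
time: 20.02
tool_pos: [0.6632, 0.0079, 0.191]
tcp_rot: [2.224, 2.217, 0.001]
wrist_force: [0.3, 0.5, -1.5]
width: 0.346
grip_force: 60.3
```

Run:
```python
from trays import *
s=status.read_state();p=read_camera('wrist');T=T_of(p,s);save(p,'w5');print(s['time'],s['tool_pos'])
trays(p,T)
```

```text
20.0167 [0.66319751 0.00789465 0.19095312]
blue [ 257  365   73  101 3774] [ 644.3 -196.2] [111.9  68.4] 87.4
green [  256   143   116   157 11322] [665.6 -15.7] [ 73.8 131.2] 9.1
yellow [  45  332   95  114 5689] [ 461.6 -171.2] [126.1  80.7] 79.9
```

View pics/w5.png

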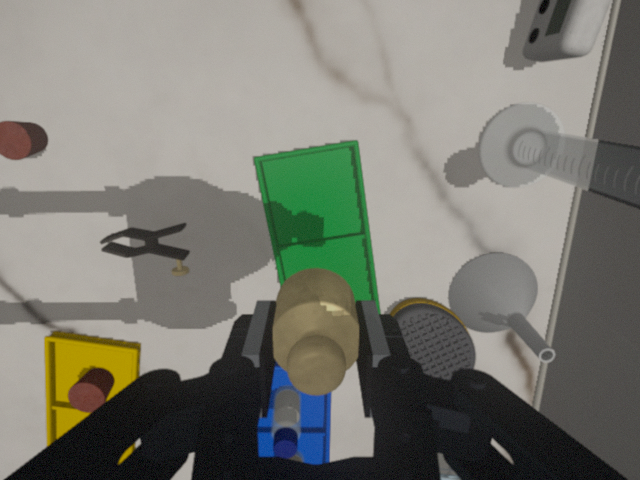

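>>> {"op": "drive_tool", "data": {"rows": [[0,0,0,0,0,0.04,0.25],[0,0,0,0,0,0.04,0.25],[0,0,0,0,0,0.04,0.25],[0,0,0,0,0,0.03,0.25],[0,0,0,0,0,0.015,0.25],[0,0,0,0,0,0.004,0.25],[0,0,0,0,0,0,0.25],[0,0,0,0,0,0,0.25]]}}

```text
time: 20.73
tool_pos: [0.664, 0.0103, 0.0236]
tcp_rot: [2.219, 2.22, 0.004]
wrist_force: [0.4, -0.3, -1.2]
width: 0.343
grip_force: 60.2
```

>>> {"op": "drive_tool", "data": {"rows": [[0,0,0,0,0,0.002,0.25],[0,0,0,0,0,0.001,0.25],[0,0,0,0,0,0,0.25]]}}

```text
time: 20.98
tool_pos: [0.6636, 0.0098, 0.0201]
tcp_rot: [2.22, 2.22, 0.003]
wrist_force: [0.3, -1.4, -1.5]
width: 0.341
grip_force: 60.3
```

>>> {"op": "drive_tool", "data": {"rows": [[0,0,0,0,0,0.001,0.25],[0,0,0,0,0,0,0.25]]}}

```text
time: 21.15
tool_pos: [0.6626, 0.0097, 0.0178]
tcp_rot: [2.221, 2.221, 0.001]
wrist_force: [-1.1, -0.2, -0.8]
width: 0.347
grip_force: 60.3
```

>>> {"op": "drive_tool", "data": {"rows": [[0,0,0,0,0,0.001,0.25],[0,0,0,0,0,0,0.25]]}}

```text
time: 21.32
tool_pos: [0.6624, 0.0097, 0.0163]
tcp_rot: [2.222, 2.221, 0.0]
wrist_force: [0.7, -0.6, -1.3]
width: 0.345
grip_force: 60.3
```

>>> {"op": "drive_tool", "data": {"rows": [[0,0,0,0,0,0.001,0.25],[0,0,0,0,0,0,0.25]]}}

```text
time: 21.48
tool_pos: [0.6624, 0.0098, 0.0163]
tcp_rot: [-2.221, -2.221, 0.0]
wrist_force: [-2.9, 0.2, 5.3]
width: 0.346
grip_force: 60.9
```

>>> {"op": "drive_tool", "data": {"rows": [[0,0,0,0,0,-0.001,0.4],[0,0,0,0,0,0,0.5],[0,0,0,0,0,0,0.6],[0,0,0,0,0,0,0.6],[0,0,0,0,0,-0.02,0.6],[0,0,0,0,0,-0.035,0.6],[0,0,0,0,0,-0.04,0.7],[0,0,0,0,0,-0.04,1]], "force": 40}}

```text
time: 22.15
tool_pos: [0.6612, 0.0098, 0.1513]
tcp_rot: [-2.22, -2.22, 0.003]
wrist_force: [0.4, -0.1, -0.8]
width: 0.826
grip_force: 0.0
```

>>> {"op": "drive_tool", "data": {"rows": [[0,0,0,0.0188,-0.0282,0,1],[0,0,0,0.0188,-0.0282,0,1],[0,0,0,0.0188,-0.0282,0,1],[0,0,0,0.0188,-0.0282,0,1],[0,0,0,0.0188,-0.0282,0,1],[0,0,0,0.0188,-0.0282,0,1],[0,0,0,0.0188,-0.0282,0,1],[0,0,0,0.0188,-0.0282,0,1]]}}

```text
time: 22.82
tool_pos: [0.4352, 0.1608, 0.1512]
tcp_rot: [2.222, 2.221, 0.001]
wrist_force: [-0.2, 0.0, 1.2]
width: 1.0
grip_force: 0.0
```

>>> {"op": "drive_tool", "data": {"rows": [[0,0,0,0,0,0,1],[0,0,0,0,0,0,1]]}}

```text
time: 22.98
tool_pos: [0.4355, 0.1609, 0.1513]
tcp_rot: [2.218, 2.224, 0.0]
wrist_force: [-0.6, -0.4, -0.2]
width: 1.001
grip_force: 0.0
```

Run:
```python
from fit import *
s=status.read_state();p=read_camera('wrist');T=T_of(p,s);save(p,'w6');print(s['time'],s['tool_pos'])
for n,x0 in dict(weight_small=(.435,.208),stopper_loose=(.45,.057)).items():
    for m in masks_of(p,n)[:2]:
        x,r=fit(n,[(p,T,np.array(m['bbox']))],x0);print(n,round(m['score'],2),m['bbox'],x.round(4),r.round(1))
```

```text
22.9833 [0.43553235 0.16088223 0.15127703]
weight_small 0.68 [297.6, 133.4, 330.5, 163.2] [0.436  0.2076] [ 0.9 -2.1 -0.9  1.9]
stopper_loose 0.91 [315.5, 325.5, 354.1, 373.4] [0.4515 0.0578] [ 0.9  0.  -0.9 -0.1]
```

View pics/w6.png

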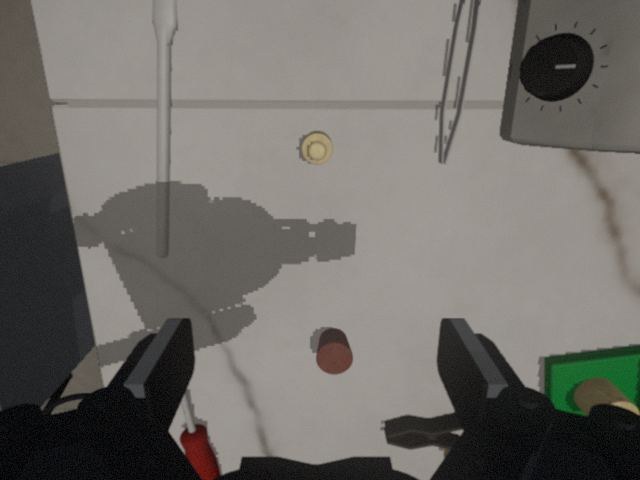

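>>> {"op": "drive_tool", "data": {"rows": [[0,0,0,0.0235,0.0005,0,1],[0,0,0,0.0235,0,0,1],[0,0,0,0,0,0.035,1],[0,0,0,0,0,0.035,1],[0,0,0,0,0,0.035,1],[0,0,0,0,0,0.03,1],[0,0,0,0,0,0.012,1],[0,0,0,0,0,0,1]]}}

```text
time: 23.8
tool_pos: [0.4349, 0.2051, 0.0003]
tcp_rot: [-2.221, -2.218, 0.012]
wrist_force: [-0.1, -0.5, 0.4]
width: 0.997
grip_force: 0.0
```

>>> {"op": "drive_tool", "data": {"rows": [[0,0,0,0,0,0,0.8],[0,0,0,0,0,0,0.6],[0,0,0,0,0,0,0.4],[0,0,0,0,0,0,0.4],[0,0,0,0,0,0,0.3],[0,0,0,0,0,0,0.12],[0,0,0,0,0,0,0.12],[0,0,0,0,0,0,0.12]]}}

```text
time: 24.47
tool_pos: [0.4381, 0.2076, 0.0055]
tcp_rot: [2.221, 2.221, 0.003]
wrist_force: [-1.3, -0.7, 7.1]
width: 0.209
grip_force: 39.1
```

>>> {"op": "drive_tool", "data": {"rows": [[0,0,0,0,0,-0.03,0.12],[0,0,0,0,0,-0.04,0.12],[0,0,0,0,0,-0.04,0.12],[0,0,0,0,0,-0.04,0.12],[0,0,0,-0.0269,0.0237,0,0.12],[0,0,0,-0.0269,0.0237,0,0.12],[0,0,0,-0.0269,0.0237,0,0.12],[0,0,0,-0.0269,0.0237,0,0.12]]}}

```text
time: 25.13
tool_pos: [0.5328, 0.0987, 0.1551]
tcp_rot: [2.22, 2.222, 0.002]
wrist_force: [-0.2, -0.3, 0.5]
width: 0.203
grip_force: 39.5
```

>>> {"op": "drive_tool", "data": {"rows": [[0,0,0,-0.0269,0.0237,0,0.12],[0,0,0,-0.0269,0.0237,0,0.12],[0,0,0,-0.0269,0.0237,0,0.12],[0,0,0,-0.0269,0.0237,0,0.12],[0,0,0,-0.0269,0.0237,0,0.12],[0,0,0,-0.0269,0.0237,0,0.12],[0,0,-4.5,0,0,0,0.12],[0,0,-4.5,0,0,0,0.12]]}}

```text
time: 25.8
tool_pos: [0.6752, -0.0639, 0.1536]
tcp_rot: [-2.039, -2.39, 0.0]
wrist_force: [-0.2, 1.1, -0.3]
width: 0.205
grip_force: 39.5
```

>>> {"op": "drive_tool", "data": {"rows": [[0,0,0,0,0,0.0,0.12],[0,0,0,0,0,0,0.12]]}}

```text
time: 25.97
tool_pos: [0.6738, -0.0618, 0.1538]
tcp_rot: [-2.043, -2.386, 0.001]
wrist_force: [0.1, 0.7, -1.1]
width: 0.209
grip_force: 39.5
```

Run:
```python
from h import *
s=status.read_state();p=read_camera('wrist');T=T_of(p,s);save(p,'w7');print(s['time'],s['tool_pos'],R.from_rotvec(s['tcp_rot']).as_matrix().round(3).tolist())
```

```text
25.9667 [ 0.67382596 -0.06181723  0.15382394] [[-0.154, 0.988, -0.001], [0.988, 0.154, 0.0], [0.0, -0.001, -1.0]]
```

View pics/w7.png

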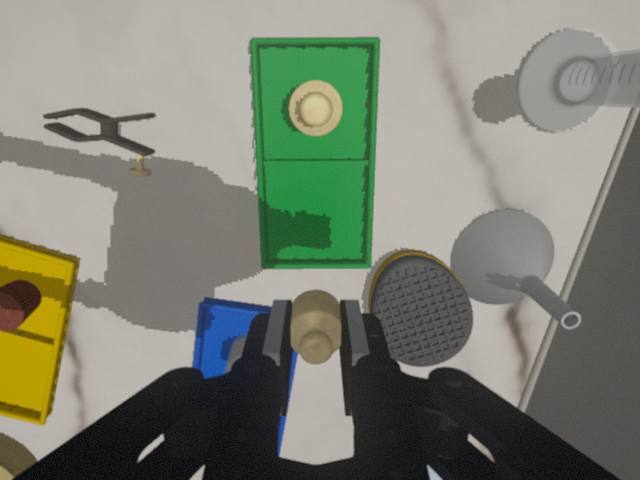

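>>> {"op": "drive_tool", "data": {"rows": [[0,0,0,0,0,0.04,0.12],[0,0,0,0,0,0.04,0.12],[0,0,0,0,0,0.035,0.12],[0,0,0,0,0,0.015,0.12],[0,0,0,0,0,0.006,0.12],[0,0,0,0,0,0,0.12],[0,0,0,0,0,0,0.12]]}}

```text
time: 26.6
tool_pos: [0.6757, -0.0617, 0.0201]
tcp_rot: [2.039, 2.387, 0.002]
wrist_force: [1.1, -0.3, -0.5]
width: 0.208
grip_force: 39.5
```

>>> {"op": "drive_tool", "data": {"rows": [[0,0,0,0,0,0.004,0.12],[0,0,0,0,0,0.001,0.12],[0,0,0,0,0,0,0.12]]}}

```text
time: 26.85
tool_pos: [0.6754, -0.062, 0.0149]
tcp_rot: [2.039, 2.387, 0.002]
wrist_force: [0.7, -0.1, -1.1]
width: 0.205
grip_force: 39.5
```

>>> {"op": "drive_tool", "data": {"rows": [[0,0,0,0,0,0.001,0.12],[0,0,0,0,0,0,0.12]]}}

```text
time: 27.02
tool_pos: [0.6746, -0.0619, 0.0129]
tcp_rot: [2.04, 2.388, 0.001]
wrist_force: [-0.6, 0.0, 0.3]
width: 0.211
grip_force: 39.5
```

>>> {"op": "drive_tool", "data": {"rows": [[0,0,0,0,0,0.002,0.12],[0,0,0,0,0,0.001,0.12],[0,0,0,0,0,0,0.12]]}}

```text
time: 27.27
tool_pos: [0.6739, -0.0618, 0.0088]
tcp_rot: [-2.04, -2.388, 0.001]
wrist_force: [-0.5, -0.7, -0.2]
width: 0.21
grip_force: 39.5
```

>>> {"op": "drive_tool", "data": {"rows": [[0,0,0,0,0,0.001,0.12],[0,0,0,0,0,0,0.12]]}}

```text
time: 27.43
tool_pos: [0.6741, -0.0618, 0.0086]
tcp_rot: [-2.04, -2.389, 0.0]
wrist_force: [-1.7, -0.3, 2.5]
width: 0.206
grip_force: 39.8
```

>>> {"op": "drive_tool", "data": {"rows": [[0,0,0,0,0,0.001,0.12],[0,0,0,0,0,0,0.12]]}}

```text
time: 27.6
tool_pos: [0.6742, -0.0618, 0.0085]
tcp_rot: [-2.04, -2.389, 0.0]
wrist_force: [-4.2, -0.4, 8.3]
width: 0.205
grip_force: 40.3
```

>>> {"op": "drive_tool", "data": {"rows": [[0,0,0,0,0,-0.001,0.26],[0,0,0,0,0,0,0.33],[0,0,0,0,0,0,0.33],[0,0,0,0,0,-0.015,0.33],[0,0,0,0,0,-0.035,0.33],[0,0,0,0,0,-0.04,0.6],[0,0,4.5,0,0,-0.04,1],[0,0,4.5,0,0,-0.02,1]], "force": 30}}

```text
time: 28.27
tool_pos: [0.6771, -0.0622, 0.1655]
tcp_rot: [2.221, 2.213, 0.008]
wrist_force: [0.0, -0.5, 1.7]
width: 0.74
grip_force: 0.0
```

>>> {"op": "drive_tool", "data": {"rows": [[0,0,0,0.0171,-0.0319,0,1],[0,0,0,0.0171,-0.0319,0,1],[0,0,0,0.0171,-0.0319,0,1],[0,0,0,0.0171,-0.0319,0,1],[0,0,0,0.0171,-0.0319,0,1],[0,0,0,0.0171,-0.0319,0,1],[0,0,0,0.0171,-0.0319,0,1],[0,0,0,0,0,0,1]]}}

```text
time: 28.93
tool_pos: [0.4446, 0.0598, 0.1576]
tcp_rot: [-2.216, -2.221, 0.004]
wrist_force: [0.2, 0.5, -0.7]
width: 1.003
grip_force: 0.0
```

>>> {"op": "drive_tool", "data": {"rows": [[0,0,0,0,0,0,1]]}}

```text
time: 29.02
tool_pos: [0.4496, 0.0586, 0.1589]
tcp_rot: [2.219, 2.223, 0.001]
wrist_force: [-0.3, -0.4, -0.6]
width: 0.997
grip_force: 0.0
```

Run:
```python
from fit import *
s=status.read_state();p=read_camera('wrist');T=T_of(p,s);save(p,'w8');print(s['time'],s['tool_pos'],s['width'])
for n,x0 in dict(stopper_loose=(.45,.057)).items():
    for m in masks_of(p,n)[:2]:
        x,r=fit(n,[(p,T,np.array(m['bbox']))],x0);print(n,round(m['score'],2),m['bbox'],x.round(4),r.round(1))
```

```text
29.0167 [0.44955098 0.05857169 0.15893875] 0.996720218616415
stopper_loose 0.74 [295.4, 195.9, 336.2, 239.0] [0.4514 0.0581] [ 0.4 -0.7 -0.4  0.6]
```

View pics/w8.png

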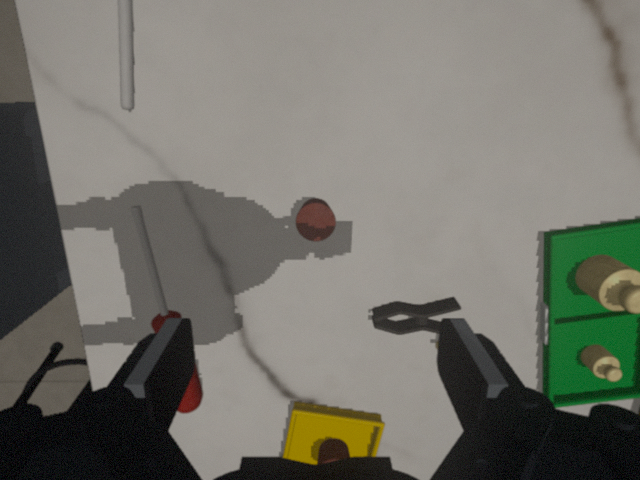

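>>> {"op": "drive_tool", "data": {"rows": [[0,0,0,0,0.0015,0.03,1],[0,0,0,0,0,0.036,1],[0,0,0,0,0,0.036,1],[0,0,0,0,0,0.03,1],[0,0,0,0,0,0.015,1],[0,0,0,0,0,0.002,1],[0,0,0,0,0,0,1],[0,0,0,0,0,0,0.8]]}}

```text
time: 29.78
tool_pos: [0.4544, 0.0576, 0.0103]
tcp_rot: [2.221, 2.22, 0.002]
wrist_force: [-0.7, 0.3, -0.0]
width: 0.881
grip_force: 0.0
```

>>> {"op": "drive_tool", "data": {"rows": [[0,0,0,0,0,0,0.6],[0,0,0,0,0,0,0.4],[0,0,0,0,0,0,0.4],[0,0,0,0,0,0,0.35],[0,0,0,0,0,0,0.2],[0,0,0,0,0,0,0.2],[0,0,0,0,0,0,0.2],[0,0,0,0,0,0,0.2]]}}

```text
time: 30.45
tool_pos: [0.4528, 0.058, 0.0101]
tcp_rot: [2.221, 2.221, 0.001]
wrist_force: [-1.5, 0.0, 5.6]
width: 0.289
grip_force: 29.3
```

>>> {"op": "drive_tool", "data": {"rows": [[0,0,0,0,0,-0.03,0.2],[0,0,0,0,0,-0.04,0.2],[0,0,0,0,0,-0.04,0.2],[0,0,0,0,0,-0.03,0.2],[0,0,0,-0.0353,0,0,0.2],[0,0,0,-0.0353,0,0,0.2],[0,0,0,-0.0353,0,0,0.2],[0,0,0,-0.0353,0,0,0.2]]}}

```text
time: 31.12
tool_pos: [0.4523, -0.0844, 0.1498]
tcp_rot: [2.219, 2.222, 0.001]
wrist_force: [1.2, -0.8, -0.2]
width: 0.29
grip_force: 29.7
```

>>> {"op": "drive_tool", "data": {"rows": [[0,0,0,-0.0353,0,0,0.2],[0,0,0,0,0,0,0.2],[0,0,0,0,0,0,0.2]]}}

```text
time: 31.37
tool_pos: [0.4522, -0.1201, 0.1492]
tcp_rot: [-2.226, -2.217, -0.0]
wrist_force: [0.2, -0.2, -0.2]
width: 0.292
grip_force: 29.7
```

Run:
```python
from trays import *
s=status.read_state();p=read_camera('wrist');T=T_of(p,s);save(p,'w9');print(s['time'],s['tool_pos'],s['width'])
trays(p,T)
def bayuv(c,yaw):
    P=[[c[0]+np.cos(yaw)*x-np.sin(yaw)*y,c[1]+np.sin(yaw)*x+np.cos(yaw)*y,.012] for x in(-.038,.038) for y in(-.0745,0,.0745)]
    return proj(p,T,P).round().astype(int)
im=p['color'][:,:,::-1].copy()
for u in bayuv((.458,-.1885),-np.radians(10)):cv2.circle(im,tuple(map(int,u)),3,(255,0,255),-1)
cv2.imwrite('pics/w9.png',im)
```

```text
31.3667 [ 0.45215305 -0.12006834  0.14920039] 0.29189637552647507
blue [  497   243   143   181 14185] [ 645.  -215.7] [154.6  98.1] 86.9
green [ 594    0   46  196 7728] [640.6 -45.9] [ 27.5 120.4] 13.7
yellow [ 269  202  127  121 8341] [ 463.6 -155.5] [83.8 79. ] 79.9
```

View pics/w9.png

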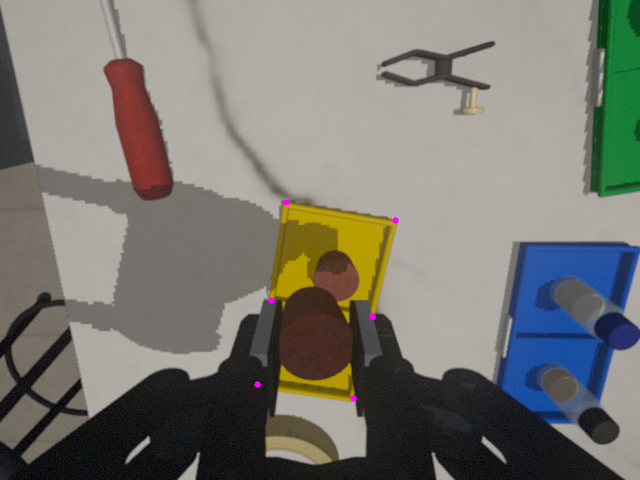

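>>> {"op": "drive_tool", "data": {"rows": [[0,0,0,-0.0348,0,0,0.2],[0,0,0,-0.0348,0,0,0.2],[0,0,0,-0.0348,0,0,0.2],[0,0,5,0,0,0,0.2],[0,0,5,0,0,0,0.2],[0,0,0,0,0,0.04,0.2],[0,0,0,0,0,0.04,0.2],[0,0,0,0,0,0,0.2]]}}

```text
time: 32.08
tool_pos: [0.4469, -0.2182, 0.062]
tcp_rot: [-2.394, -2.013, 0.007]
wrist_force: [-2.4, 1.3, -2.4]
width: 0.29
grip_force: 29.8
```

>>> {"op": "drive_tool", "data": {"rows": [[0,0,0,0,0,0.03,0.2],[0,0,0,0,0,0.015,0.2],[0,0,0,0,0,0.004,0.2],[0,0,0,0,0,0,0.2],[0,0,0,0,0,0,0.2]]}}

```text
time: 32.5
tool_pos: [0.4535, -0.2227, 0.0216]
tcp_rot: [2.404, 2.02, 0.001]
wrist_force: [1.1, -0.6, -0.3]
width: 0.292
grip_force: 29.8
```

>>> {"op": "drive_tool", "data": {"rows": [[0,0,0,0,0,0.004,0.2],[0,0,0,0,0,0.001,0.2],[0,0,0,0,0,0,0.2]]}}

```text
time: 32.75
tool_pos: [0.453, -0.2232, 0.0161]
tcp_rot: [2.406, 2.019, 0.001]
wrist_force: [-0.6, 0.6, -0.3]
width: 0.293
grip_force: 29.8
```

>>> {"op": "drive_tool", "data": {"rows": [[0,0,0,0,0,0.001,0.2],[0,0,0,0,0,0,0.2]]}}

```text
time: 32.92
tool_pos: [0.4525, -0.2232, 0.0146]
tcp_rot: [2.406, 2.019, 0.0]
wrist_force: [0.4, 0.5, 0.5]
width: 0.288
grip_force: 29.8
```

>>> {"op": "drive_tool", "data": {"rows": [[0,0,0,0,0,0.001,0.2],[0,0,0,0,0,0,0.2]]}}

```text
time: 33.08
tool_pos: [0.4524, -0.2231, 0.0133]
tcp_rot: [2.407, 2.019, 0.0]
wrist_force: [-0.4, -0.2, 0.4]
width: 0.29
grip_force: 29.7
```

>>> {"op": "drive_tool", "data": {"rows": [[0,0,0,0,0,0.001,0.2],[0,0,0,0,0,0,0.2]]}}

```text
time: 33.25
tool_pos: [0.4524, -0.2231, 0.0131]
tcp_rot: [-2.406, -2.019, 0.0]
wrist_force: [-2.4, 1.1, 6.5]
width: 0.292
grip_force: 30.5
```

>>> {"op": "drive_tool", "data": {"rows": [[0,0,0,0,0,0.001,0.2],[0,0,0,0,0,0,0.2]]}}

```text
time: 33.42
tool_pos: [0.4525, -0.2232, 0.0129]
tcp_rot: [-2.406, -2.019, 0.001]
wrist_force: [-5.0, 2.6, 14.5]
width: 0.29
grip_force: 31.3
```

>>> {"op": "drive_tool", "data": {"rows": [[0,0,0,0,0,-0.002,0.35],[0,0,0,0,0,0,0.43],[0,0,0,0,0,0,0.43],[0,0,0,0,0,-0.015,0.45],[0,0,0,0,0,-0.035,0.45],[0,0,0,0,0,-0.04,0.45],[0,0,0,0,0,-0.04,0.6],[0,0,0,0,0,-0.04,0.6]]}}

```text
time: 34.08
tool_pos: [0.4517, -0.2226, 0.1843]
tcp_rot: [-2.406, -2.018, 0.001]
wrist_force: [0.8, -0.4, -0.0]
width: 0.602
grip_force: 0.0
```

>>> {"op": "drive_tool", "data": {"rows": [[0,0,0,0.035,0.015,0,0.6],[0,0,0,0.035,0.015,0,0.6],[0,0,0,0.035,0.015,0,0.6],[0,0,0,0.035,0.015,0,0.6],[0,0,0,0.035,0.015,0,0.6],[0,0,0,0,0,0,0.6],[0,0,0,0,0,0,0.6],[0,0,0,0,0,0,0.6]]}}

```text
time: 34.75
tool_pos: [0.5561, -0.0637, 0.1826]
tcp_rot: [-2.405, -2.02, 0.002]
wrist_force: [0.5, 0.2, -1.9]
width: 0.601
grip_force: 0.0
```

Run:
```python
from h import *
s=status.read_state();p=read_camera('wrist');q=read_camera('side');print(s['time'],s['tool_pos'],s['wrist_force'])
a=cv2.resize(p['color'],(400,300));b=cv2.resize(q['color'][130:280,270:470],(400,300),interpolation=2)
cv2.imwrite('pics/end.png',cv2.resize(np.hstack([a,b])[:,:,::-1],None,fx=1,fy=1))
```

```text
34.75 [ 0.55610025 -0.0636724   0.18255311] [ 0.50260682  0.15718329 -1.89438935]
```

View pics/end.png

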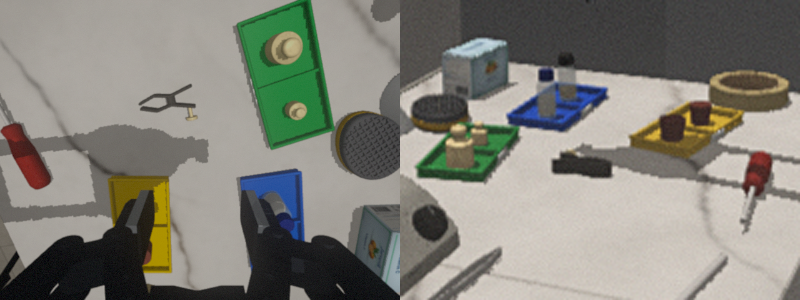

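The side half of the picture shows every thing upright in its own bay: vials at (545,90) and (566,75), weights at (460,145) and (480,133), stoppers at (672,127) and (700,112). The clamp has not moved, so I am handing in.

```bash
python3 -c "
from workcell import workorder
print(workorder.finish_job())"
```

```text
the job is handed in; nothing more can be done
None
```

I sorted all five things upright into their trays (vials, then weights, then stopper), left the stored stopper and the clamp where they were, and handed the job in at about 35 s; no verdict was returned.

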